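# Put a chocolate egg away in a push-button airtight canister and seal it

### The job

We are closing: take the lid off the empty airtight canister by its square push button and lay it on a free patch of the table, put the drizzled chocolate egg from its round wooden board into that canister, and put the lid back on squarely. A full press on a button latches it down or lets it pop up, and each may have been left either way, so look before and after every press: in the end both canisters, that one and the one full of truffles, must have their lid on and the button latched down. Do not shift the other things on the table.

Things in the scene. Friction and masses are not known exactly. Their poses are not given: they have to be found in the camera images.
- canister_1: Clear square canister, 146 x 146 mm outside, 90 mm high, fixed to the table. Walls 4 mm: mouth 138 x 138 mm; inner floor 5 mm above the table. Origin: centre of its underside, z up, x and y square to its walls. Either it or canister_2 is the empty one.
- canister_2: The other canister, exactly like canister_1. One of the two is full of truffles (see truffles), the other empty.
- truffles: Round heap of brown and gold truffles, 125 mm across, 65 mm high, that fills one of the canisters and stays in it. Origin: centre of its underside, on that canister's inner floor.
- lid_1: White square lid on canister_1, loose, 0.16 kg. Origin: centre of its underside, z up, x, y along its sides. Flange 146 x 146 mm, z = 14 to 34 mm; below it a plug 131 mm square (123 mm in the lowest 5 mm) that enters the mouth with 3.5 mm to spare each side. On the canister its origin is 76 mm above the table; laid down, 0. Button in the middle, in a 50 mm square well.
- lid_2: Lid on canister_2, exactly like lid_1.
- button_1 (a joint): Press depth in m. 0 = popped up, 18 mm above the flange's top, to grip by its sides. About 0.0142 = latched down, only 4 mm above the flange's top, nothing to grip. 0.022 = stop, 4 mm below the flange's top. Toggles like a retractable pen: press right to the stop and let go: up becomes latched, latched becomes up; a press that stops short changes nothing. Spring about 1.4 N at the top, 3.4 N at the stop.
- button_2 (a joint): Press depth of lid_2's button in m; works and reads exactly as button_1.
- button_1_top (a point): Centre of the top face of lid_1's button: a white square of 46 x 46 mm with a grey top plate and a red band round its foot that shows when it is up. Sides parallel to the lid's.
- button_2_top (a point): Centre of the top face of lid_2's button, the same.
- egg: Dark chocolate egg with white drizzle, standing on the board: 56 to 58 mm thick (widest 24 mm above its underside), 65 mm high, about 60 g. Origin: centre of its underside, z along its length, up at the start.
- board: Round light wooden board the egg stands on, 100 mm across, 10 mm thick, loose. Origin: centre of its underside. Not to be moved.
- pod: Orange-brown dried cocoa pod lying down, 67 x 165 x 59 mm (long along its y). Origin: centre of its underside. Not to be moved.
- scoop: Steel sweet scoop lying down, 39 x 167 x 20 mm (long along its y). Origin: centre of its underside. Not to be moved.
- bar: Dark wrapped chocolate bar with a teal stripe, lying flat, 27 x 92 x 9 mm (long along its y). Origin: centre of its underside. Not to be moved.
- sweet_pack: Flat yellow pack of wafers, 46 x 96 x 22 mm (long along its y). Origin: centre of its underside. Not to be moved.
- tin: Red round tin with a cream lid, 64 mm across, 64 mm high. Origin: centre of its underside. Not to be moved.
- price_card_4: White price card in a small foot, 19 x 68 x 49 mm (wide along its y). Origin: centre of its underside. Not to be moved.
- counter_bell: Silver counter bell, fixed, 86 mm across, 58 mm high. Origin: centre of its underside.

How it is judged:
On the way, in this order (a step that is already met when the one before it is completed fails the run):
1. the lid of the empty canister is off and lies flat on the table (((horizontal distance between lid_1 and canister_1 above 0.12 m and height (world z) of lid_1 below 0.012 m and angle between lid_1's own z axis and vertical below 0.05 rad and horizontal distance between truffles and canister_1 above 0.06 m) or (horizontal distance between lid_2 and canister_2 above 0.12 m and height (world z) of lid_2 below 0.012 m and angle between lid_2's own z axis and vertical below 0.05 rad and horizontal distance between truffles and canister_2 above 0.06 m))), for 0.2 s.
2. the egg lies inside that canister (((horizontal distance between egg and canister_1 below 0.05 m and z of egg in the frame of canister_1 between -0.002 and 0.04 m and horizontal distance between truffles and canister_1 above 0.06 m) or (horizontal distance between egg and canister_2 below 0.05 m and z of egg in the frame of canister_2 between -0.002 and 0.04 m and horizontal distance between truffles and canister_2 above 0.06 m))), for 0.2 s.
3. both lids are on squarely (horizontal distance between lid_1 and canister_1 below 0.006 m and z of lid_1 in the frame of canister_1 between 0.073 and 0.079 m and angle between each of lid_1, lid_2's own z axis and vertical below 0.03 rad and horizontal distance between lid_2 and canister_2 below 0.006 m and z of lid_2 in the frame of canister_2 between 0.073 and 0.079 m), for 0.2 s.
At the end, for the whole second after the job is handed in: Egg at rest in the canister without truffles; each lid on its canister within 6 mm of centre, fully down (within 3 mm) and level; both buttons latched down (press depth 12.5 to 16.5 mm) (all of step 3 and ((horizontal distance between egg and canister_1 below 0.05 m and z of egg in the frame of canister_1 between -0.002 and 0.04 m and horizontal distance between truffles and canister_1 above 0.06 m) or (horizontal distance between egg and canister_2 below 0.05 m and z of egg in the frame of canister_2 between -0.002 and 0.04 m and horizontal distance between truffles and canister_2 above 0.06 m)) and value of joint button_1 between 0.0125 and 0.0165 m and value of joint button_2 between 0.0125 and 0.0165 m and linear speed of egg below 0.02 m/s); the robot touches nothing.
It fails at once if the pod, the chocolate bar, the wafer pack or the board is shifted by more than 30 mm (distance of any of pod, bar, sweet_pack, board from where it was at the start of the episode above 0.03 m).
It also fails if it takes over 72 s, if anything falls off the work surface, if the arm or the gripper's body presses on something with over 40 N, if the wrist force passes 120 N, or if a joint passes its speed limit or range.

### The arm

A 7-joint arm with a two-finger parallel gripper is mounted at the origin on a cart in front of the work surface, level with it; the furniture and walls round the work are solid. World frame = base frame: x ahead of the robot, y to its left, z up, the work surface at z = 0. Lengths are in m, angles in rad, forces in N, time in s.
With the tool pointing down it reaches from about 0.425 to 0.975 m from the base axis. Payload 16.7 kg.
Tool frame: the origin (TCP) lies between the finger pads; the fingertips stand 17 mm ahead of it and the grasp point (between the pads) lies 2 mm behind it; z points along the fingers, y is the line along which they close (so a half turn about z gives the same grasp; the last joint's range is limited). The gripper opens to 85 mm and grips with 20 to 120 N. Pads are 22 mm wide; open, the fingers measure 114 mm over their backs; the gripper's body (76 mm by 85 mm) begins 54 mm behind the grasp point. The pads swing forward as they close: fully open they stand 13 mm farther back than shut.
Start: joints at [1.058, 0.426, 0.074, 1.606, -0.034, 1.111, -0.067], TCP at [0.24, -0.631, 0.248] pointing down, gripper open.
Joint ranges: [-2.85, 2.85], [-0.5, 2.14], [-1.23, 1.37], [0.21, 2.46], [-1.02, 4.16], [0.16, 2.05], [-2.73, 2.73]. Speed limits (rad/s): [1.89, 1.89, 2.39, 2.39, 3.01, 3.01, 3.01].

### API

Orientations are given as a unit quaternion [w, x, y, z].
In Python, from workcell import sensors, imaging, workorder gives the robot as it stands.
- The arm moves only by the tool arm_command, never from a script. Its argument "targets" is one flat list of numbers, 5 for each row, row after row: the shift along the tool's x, y, z in units of 25 mm (1.0 is 25 mm), then the turn about the tool's z in units of 5 degrees (1.0 is 5 degrees), then the opening, from -1 (shut) to 1 (fully open). A call has 1 to 12 rows; each row shifts and turns the commanded pose from where the row before left it, along the tool's axes as they then stand; what a row does not reach is not made up. A row lasts 1/12 s, in which the tool goes at most 41.7 mm and 7.16 degrees, less where a joint would pass 70% of its speed; a pose out of reach is approached as far as the arm can. A call is refused whole if a number of a shift passes 1 or a number of a turn 1, either way. A call with a gripper value outside its range is refused whole. The fingers move at their own pace and stop on an object; the grip force is fixed at half the most. Time passes only in rows, so rows that do not move let the fingers close. It gives the time, the measured TCP pose, the force, the opening and the grip force at its end, in the units of the state.
- sensors.state(): the state, without advancing time (a new reading comes with each control period).
- imaging.read_camera(name): name is "side" or "top"; returns the picture (384x512x3 uint8, red, green, blue); there is no depth.
- imaging.get_calibration(name): a dict with "fx", "fy", "cx", "cy" (pixels), "origin" and "rotation" of the camera in the world. Camera axes: x right, y down, z forward; pixel columns grow to the right and rows downward; lengths in m; the calibration is good to about 2 mm. A picture is of the moment at which its call begins. get_calibration takes no time and is no camera call.
- workorder.finish_job(): hands the job in; it is judged then, once.
The state is a dict: "time_s": time; "q": joint angles; "dq": joint speeds; "tau": joint torques, N m; "ee_pos": TCP position; "orientation": TCP orientation; "contact_force": force on the tool from outside, world axes, zero at the start; "moment": the same for the moment, N m; "finger_gap": opening from 0.0 (shut) to 1.0 (fully open); "finger_force": force on a finger pad.
Only numpy, scipy, OpenCV 4.12 (cv2) and the standard library are available. Lean on these libraries where they do the work, as an engineer would, in place of code of your own. Each camera call takes 0.05 s, during which the arm holds its last target. There are 200 camera calls.

## Working session

There is one attempt and no reset: what is moved stays moved. The work goes in short steps, Python scripts to look and compute and a tool call to move; the robot and the scene stay as the last step left them, time stands still between calls to the robot, and variables do not carry over. Pictures are saved under pics/ and viewed, at most 10 in all, crops included, and the job is handed in when it is done.

Besides the shell and the picture viewer there is one more tool, called after "Call:" as name(argument=value, ...), one argument or row to a line, values as JSON. arm_command: Moves the arm, as the interface text tells. Its arguments: {"type":"object","properties":{"targets":{"type":"array","items":{"type":"number"}}},"required":["targets"]}

```bash
mkdir -p pics
python3 - <<'E'
from workcell import sensors, imaging
import cv2, json
s=sensors.state(); print(s)
for n in("top","side"):
    im=imaging.read_camera(n); cv2.imwrite(f"pics/{n}0.png",im[:,:,::-1]); c=imaging.get_calibration(n); print(n,c)
E
```

```text
{'time_s': 0.0, 'q': array([ 1.05750552,  0.42671543,  0.07384909,  1.60660776, -0.0340975 ,
        1.11079045, -0.06709926]), 'dq': array([ 1.33918360e-04,  1.46620877e-03,  1.59977502e-03,  5.31464391e-04,
        1.68897666e-03, -2.61822276e-04, -8.14098076e-05]), 'tau': array([ 3.42966545e-03, -9.49833441e+01,  3.76226664e+00, -4.63528490e+01,
        1.92302861e-02,  9.90530185e-03,  9.59847114e-06]), 'ee_pos': array([ 0.24001689, -0.63047619,  0.24762125]), 'orientation': array([-6.10257634e-04,  9.83504946e-01,  1.80880134e-01, -1.59852552e-04]), 'contact_force': array([-0.34000429, -0.15782022,  0.23132124]), 'moment': array([-0.02192369, -0.00099363,  0.04556955]), 'finger_force': 0.0, 'finger_gap': 0.9990659536491128}
top {'fx': 347.6011164114858, 'fy': 347.6011164114858, 'cx': 255.56293373595102, 'cy': 195.266522715406, 'origin': array([0.45007878, 0.04508118, 0.95253883]), 'rotation': array([ 0.0246016 , -0.70319739,  0.70921832, -0.04379007])}
side {'fx': 377.41085189788475, 'fy': 377.41085189788475, 'cx': 255.5256041619514, 'cy': 183.46545786423243, 'origin': array([ 0.57562629, -0.89561559,  0.90555672]), 'rotation': array([-0.41299854,  0.91055003,  0.00974819, -0.01535646])}
```

View pics/top0.png

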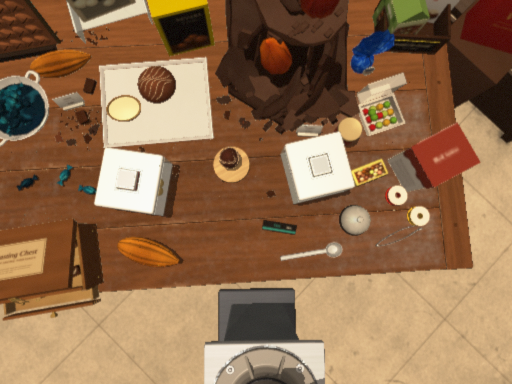

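View pics/side0.png

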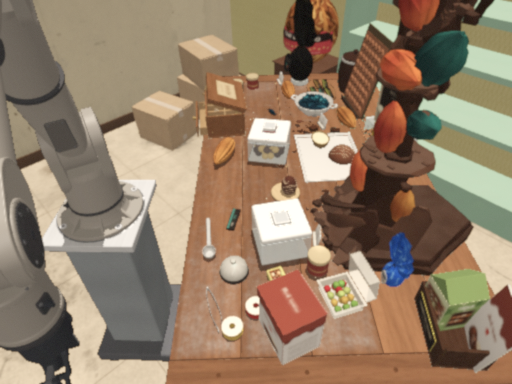

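The top view shows lids at about (133,181) and (317,167), the egg on its board at (231,162), the bar at (279,227), the scoop at (312,252) and a pod at (149,251). In the side view the far canister, at (270,140), shows truffles, and the near one at (280,232) looks empty. Next I'll zoom in on the buttons and measure.

```bash
cat > h.py <<'E'
import numpy as np, cv2
from scipy.spatial.transform import Rotation as R
from workcell import sensors, imaging
def cal(n):
    c=imaging.get_calibration(n); q=c["rotation"]
    return c, R.from_quat([q[1],q[2],q[3],q[0]]).as_matrix()
def ray(n,uv):
    c,M=cal(n); d=M@np.array([(uv[0]-c["cx"])/c["fx"],(uv[1]-c["cy"])/c["fy"],1]); return np.array(c["origin"]),d/np.linalg.norm(d)
def onz(n,uv,z):
    o,d=ray(n,uv); return o+d*(z-o[2])/d[2]
def tri(a,b):
    o1,d1=ray("top",a); o2,d2=ray("side",b)
    t=np.linalg.lstsq(np.c_[d1,-d2],o2-o1,rcond=None)[0]
    p,q=o1+d1*t[0],o2+d2*t[1]; return (p+q)/2,np.linalg.norm(p-q)
def proj(n,p):
    c,M=cal(n); v=M.T@(np.array(p)-c["origin"]); return np.array([c["fx"]*v[0]/v[2]+c["cx"],c["fy"]*v[1]/v[2]+c["cy"]])
def snap(n,name=None):
    im=imaging.read_camera(n)[:,:,::-1].copy()
    if name: cv2.imwrite(f"pics/{name}.png",im)
    return im
def yaw():
    q=sensors.state()["orientation"]; M=R.from_quat([q[1],q[2],q[3],q[0]]).as_matrix(); return M
E
python3 - <<'E'
from h import *
t=cv2.imread("pics/top0.png"); s=cv2.imread("pics/side0.png")
def z(im,x,y,w=100,h=75): return cv2.resize(im[y:y+h,x:x+w],(400,300),interpolation=cv2.INTER_CUBIC)
cv2.imwrite("pics/z0.png",np.vstack([np.hstack([z(t,83,143),z(t,268,130)]),np.hstack([z(s,220,105),z(s,235,192)])]))
for nm,im in(("top",t),("side",s)):
    m=((im.min(2)>185)).astype(np.uint8)
    n,l,st,ce=cv2.connectedComponentsWithStats(m)
    for i in range(1,n):
        if st[i,4]>250: print(nm,st[i],ce[i])
for a in((98,205),(165,215),(172,160),(107,150),(317,167)): print(a,onz("top",a,.11))
E
```

```text
top [ 105   63  104   81 5082] [160.57457694 106.48170012]
top [ 286  132   68   67 3094] [319.35585003 165.26276665]
top [  95  148   67   65 3259] [127.9380178  179.87235348]
top [204 344  56  40 932] [219.79613734 358.31545064]
top [264 344  60  35 825] [307.42424242 355.30787879]
side [485   0  27  21 389] [500.24678663  10.24678663]
side [466  46  46  33 936] [490.02884615  62.17948718]
side [ 420   95   92   51 2022] [472.43867458 117.66320475]
side [248 118  42  25 780] [269.45769231 130.14230769]
side [ 295  132   62   50 1756] [322.1976082  157.69419134]
side [ 419  141   93   69 2288] [472.7736014  176.93006993]
side [103 178  52  69 944] [131.9470339  213.95550847]
side [ 252  198   60   44 1883] [280.54699947 219.84811471]
side [ 43 213  21  34 390] [ 52.80769231 234.61794872]
side [352 253  26  31 307] [364.62540717 268.06514658]
side [318 270  57  46 654] [351.88685015 290.13455657]
side [222 316  21  20 307] [231.76221498 325.67100977]
(98, 205) [0.51104105 0.40035862 0.11      ]
(165, 215) [0.4856543  0.24022358 0.11      ]
(172, 160) [0.61986852 0.22526947 0.11      ]
(107, 150) [0.64532316 0.38316896 0.11      ]
(317, 167) [ 0.60075413 -0.13054396  0.11      ]
```

View pics/z0.png

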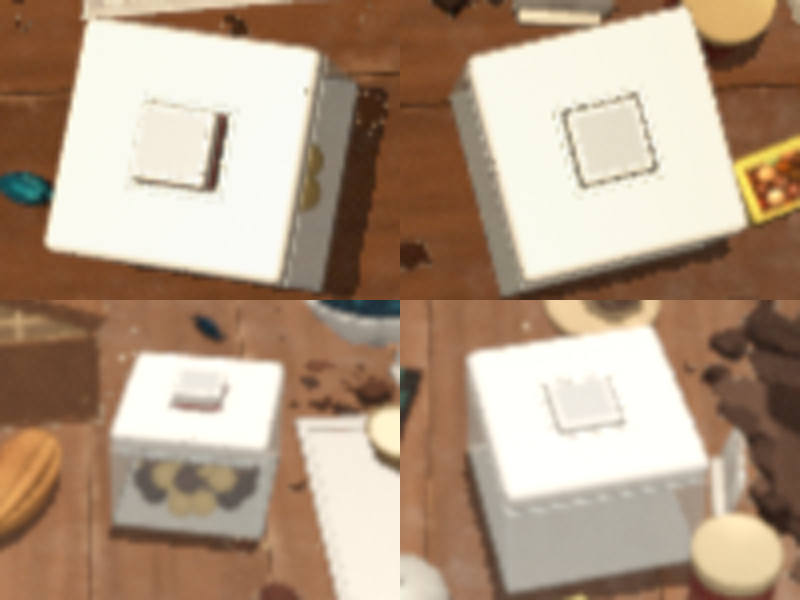

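The zoom shows truffles in the left canister, with its button up (red band, raised edge). The right canister is empty and its button is flush, so it is latched. Now I'll measure poses and heights.

Run:
```python
from h import *
t=cv2.imread("pics/top0.png"); s=cv2.imread("pics/side0.png")
def lid(im,seed,th=185):
    m=(im.min(2)>th).astype(np.uint8); n,l=cv2.connectedComponents(m)
    m=(l==l[seed[1],seed[0]]).astype(np.uint8)
    c=max(cv2.findContours(m,0,2)[0],key=cv2.contourArea); return cv2.convexHull(c)
for k,sd,ss in(("L",(110,195),(262,135)),("R",(300,180),(270,232))):
    h=lid(t,sd)
    P=np.array([onz("top",p[0],.11)[:2] for p in h]).astype(np.float32)*1000
    print(k,"top rect xy mm",cv2.minAreaRect(P))
    h2=lid(s,ss); P=np.array([onz("side",p[0],.11)[:2] for p in h2]).astype(np.float32)*1000
    print(k,"side rect",cv2.minAreaRect(P))
# button plates: grey plate contours
for nm,im,boxes in(("top",t,{"L":(112,162,145,195),"R":(303,149,337,182)}),("side",s,{"L":(258,116,280,134),"R":(270,208,293,226)})):
    for k,(a,b,c,d) in boxes.items():
        r=im[b:d,a:c].min(2); m=((r<236)&(r>190)).astype(np.uint8)
        m=cv2.morphologyEx(m,cv2.MORPH_OPEN,np.ones((3,3)))
        n,l,st,ce=cv2.connectedComponentsWithStats(m); i=1+st[1:,4].argmax(); print(nm,k,st[i],ce[i]+[a,b])
# egg dark mask
for nm,im,(a,b,c,d) in(("top",t,(205,140,258,190)),("side",s,(265,170,305,205))):
    hsv=cv2.cvtColor(im[b:d,a:c],cv2.COLOR_BGR2HSV); g=im[b:d,a:c]
    board=((g[:,:,2]>170)&(g[:,:,0]<190)&(g[:,:,0]>90)).astype(np.uint8)
    n,l,st,ce=cv2.connectedComponentsWithStats(board); i=1+st[1:,4].argmax()
    print(nm,"board",st[i],st[i][:2]+[a,b],ce[i]+[a,b])
    dk=(g.max(2)<75).astype(np.uint8); n,l,st,ce=cv2.connectedComponentsWithStats(dk); i=1+st[1:,4].argmax(); print(nm,"egg",st[i],ce[i]+[a,b])
def z(im,x,y,w,h): return cv2.resize(im[y:y+h,x:x+w],(400,400),interpolation=cv2.INTER_CUBIC)
cv2.imwrite("pics/z1.png",np.hstack([z(t,200,135,60,60),z(s,260,165,50,50)]))
for p in((215,218),(180,262),(262,222),(172,215),(160,190),(231,185)): print(p,onz("top",p,0)[:2])
```

```text
L top rect xy mm ((572.0311279296875, 330.14862060546875), (140.48443603515625, 141.20509338378906), 81.10285186767578)
L side rect ((575.8217163085938, 326.09417724609375), (150.24452209472656, 144.7161407470703), 81.1204833984375)
R top rect xy mm ((605.7398681640625, -136.70858764648438), (140.80630493164062, 141.75912475585938), 13.22123908996582)
R side rect ((608.1607666015625, -139.87399291992188), (145.00778198242188, 149.73936462402344), 13.332929611206055)
top L [  3   5  21  22 371] [125.25876011 177.54447439]
top R [  0   0  34  33 610] [320.83278689 163.70819672]
side L [ 5  7 13  6 70] [269.3        125.62857143]
side R [  1   3  19  15 193] [280.13989637 217.56476684]
top board [  9   7  35  35 535] [214 147] [231.42803738 167.99813084]
top egg [22  9 10 12 61] [231.78688525 153.93442623]
side board [  0  12  37  23 276] [265 182] [282.61231884 193.07608696]Traceback (most recent call last):
  File "<stdin>", line 25, in <module>
ValueError: attempt to get argmax of an empty sequence
```

Run:
```python
from h import *
t=cv2.imread("pics/top0.png"); s=cv2.imread("pics/side0.png")
print("btnR",tri((321.2,165.1),(281.3,217.5)),onz("top",(321.2,165.1),.114))
print("btnL",tri((126.8,179.2),(270,126.5)),onz("top",(126.8,179.2),.128))
for p in((215,218),(180,262),(262,222),(172,215),(160,190),(231,185),(214,168),(250,165)): print(p,onz("top",p,0)[:2])
def z(im,x,y,w,h): return cv2.resize(im[y:y+h,x:x+w],(400,400),interpolation=cv2.INTER_CUBIC)
cv2.imwrite("pics/z1.png",np.hstack([z(t,205,140,50,50),z(s,265,165,40,40)]))
M=yaw(); print(M.round(4))
```

```text
btnR (array([ 0.60807982, -0.14013498,  0.11317435]), np.float64(0.0063633865716665496)) [ 0.60471526 -0.14021381  0.114     ]
btnL (array([0.57481752, 0.33066132, 0.11986886]), np.float64(0.006206035455314909)) [0.57051694 0.32732895 0.128     ]
(215, 218) [0.48093374 0.13005829]
(180, 262) [0.36367466 0.22371934]
(262, 222) [0.46885975 0.00184956]
(172, 215) [0.49013341 0.24677488]
(160, 190) [0.55882624 0.28034208]
(231, 185) [0.57137298 0.0862013 ]
(214, 168) [0.61906175 0.13301567]
(250, 165) [0.62698706 0.03336191]
[[ 9.346e-01  3.558e-01 -4.000e-04]
 [ 3.558e-01 -9.346e-01  1.000e-03]
 [-0.000e+00 -1.100e-03 -1.000e+00]]
```

View pics/z1.png

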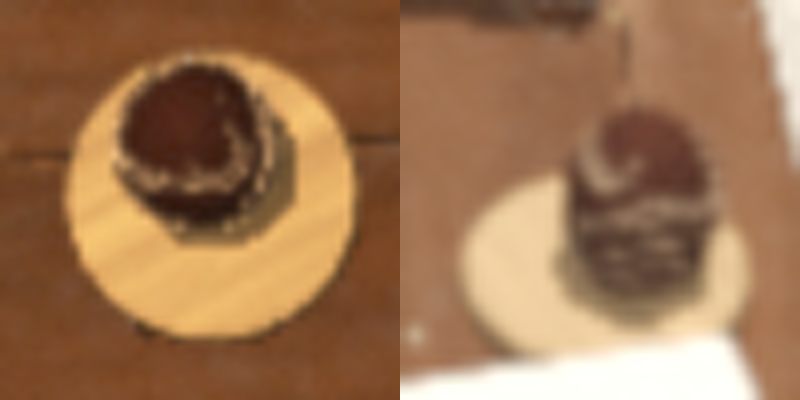

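The egg is at top (228.7,158.4) and side (289.0,185.5). The board centre is at top (231.3,164.4).

Run:
```python
from h import *
print("egg",tri((228.9,158.4),(289,185.5)),onz("top",(228.9,158.4),.04),onz("side",(289,185.5),.04))
print("board",onz("top",(231.3,164.4),.01),tri((231.3,164.4),(286,191.3)))
import cv2
s=sensors.state(); p=s["ee_pos"]
for tgt,w in(((.6065,-.139,.25),"R"),): 
    d=np.array(tgt)-p; M=yaw(); print(w,(M.T@d/.025).round(2))
print(s["q"])
```

```text
egg (array([0.64204045, 0.09055919, 0.03243535]), np.float64(0.00564495593433094)) [0.63762296 0.08983944 0.04      ] [0.64423051 0.08298219 0.04      ]
board [0.62704729 0.08477723 0.01      ] (array([0.63111334, 0.08526952, 0.00958453]), np.float64(0.007889241520063315))
R [ 20.69 -13.16  -0.08]
[ 1.05752779  0.42666816  0.07383237  1.60649555 -0.03412838  1.1108173
 -0.06706748]
```

Call:
arm_command(
  targets=[0,0,0,0.76,-1,0,0,0,0.76,-1,1,-0.84,0,0,-1,1,-0.84,0,0,-1,1,-0.84,0,0,-1,1,-0.84,0,0,-1,1,-0.84,0,0,-1,1,-0.84,0,0,-1,1,-0.84,0,0,-1,1,-0.84,0,0,-1,1,-0.84,0,0,-1,1,-0.84,0,0,-1],
)

```text
time_s: 1.1
ee_pos: [0.436, -0.3676, 0.2482]
orientation: [-0.0, 0.993, 0.115, -0.0]
contact_force: [0.1, -0.8, 0.3]
finger_gap: 0.004
finger_force: 0.0
```

Call:
arm_command(
  targets=[1,-0.84,0,0,-1,1,-0.84,0,0,-1,1,-0.84,0,0,-1,1,-0.84,0,0,-1,1,-0.84,0,0,-1,1,-0.84,0,0,-1,1,-0.84,0,0,-1,1,-0.84,0,0,-1,0.7,-0.7,0,0,-1,0,0,0,0,-1,0,0,0,0,-1],
)

```text
time_s: 2.02
ee_pos: [0.605, -0.1371, 0.2478]
orientation: [-0.0, 0.993, 0.117, -0.0]
contact_force: [-0.6, -1.4, 0.5]
finger_gap: -0.0
finger_force: 0.0
```

```bash
cat >> h.py <<'E'
def go(x,y,z,yawdeg=None):
    s=sensors.state(); M=yaw(); a=np.degrees(np.arctan2(M[1,0],M[0,0])); 
    print("t",s["time_s"],"p",s["ee_pos"].round(4),"yaw",a.round(2),"F",s["contact_force"].round(1),"gap",round(s["finger_gap"],3))
    u=(a-yawdeg)/5 if yawdeg is not None else 0
    b=np.radians(yawdeg if yawdeg is not None else a); d=np.array([x,y,z])-s["ee_pos"]
    B=np.array([[np.cos(b),np.sin(b),0],[np.sin(b),-np.cos(b),0],[0,0,-1]]); print("turn",round(u,2),"then shift",(B.T@d/.025).round(2))
E
python3 -c "
from h import *
go(.6065,-.139,.16,13.2)
snap('top','top1');snap('side','side1')
t=cv2.imread('pics/top1.png');s=cv2.imread('pics/side1.png')
cv2.imwrite('pics/z2.png',np.hstack([cv2.resize(t[110:230,230:390],(400,300)),cv2.resize(s[150:270,200:360],(400,300))]))
"
```

```text
t 2.0167 p [ 0.605  -0.1371  0.2478] yaw 13.4 F [-0.6 -1.4  0.5] gap -0.0
turn 0.04 then shift [0.04 0.09 3.51]
```

View pics/z2.png

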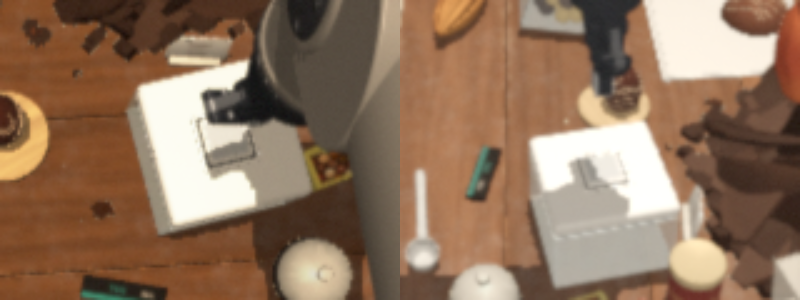

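The closed fingertips are near the right lid, with no contact. I'll go down close to the button and check.

Call:
arm_command(
  targets=[0.04,0.09,0.9,0.04,-1,0,0,0.9,0,-1,0,0,0.9,0,-1,0,0,0.8,0,-1,0,0,0.4,0,-1,0,0,0,0,-1,0,0,0,0,-1],
)

```text
time_s: 2.7
ee_pos: [0.606, -0.1415, 0.1512]
orientation: [0.0, 0.994, 0.113, -0.0]
contact_force: [0.6, -0.4, -0.1]
finger_gap: 0.002
finger_force: 0.0
```

```bash
python3 -c "
from h import *
go(.6065,-.139,.123,13.2)
p=sensors.state()['ee_pos']-[0,0,.017]; print(proj('top',p),proj('side',p))
snap('top','top2');snap('side','side2')
t=cv2.imread('pics/top2.png');s=cv2.imread('pics/side2.png')
cv2.imwrite('pics/z3.png',np.hstack([cv2.resize(t[135:195,280:360],(400,300),interpolation=2),cv2.resize(s[182:242,240:320],(400,300),interpolation=2)]))
"
```

```text
t 2.7 p [ 0.606  -0.1415  0.1512] yaw 12.98 F [ 0.6 -0.4 -0.1] gap 0.002
turn -0.04 then shift [ 0.04 -0.09  1.13]
[323.50702439 163.04873325] [279.64464454 212.9153419 ]
```

View pics/z3.png

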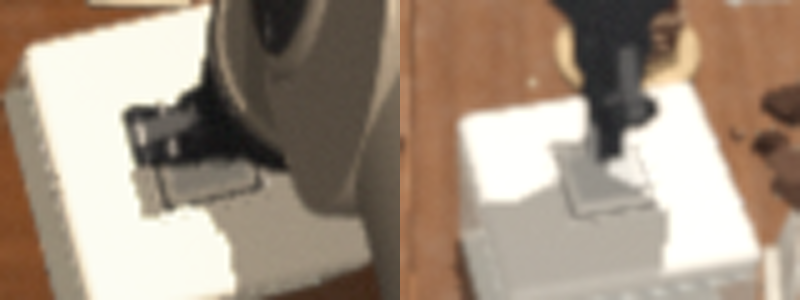

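In the side view the tip is at about (281,214), over the button plate centred at about (281,218). The side camera carries a small bias of about +2 px. I'll press now.

Call:
arm_command(
  targets=[0,-0.04,0.5,0,-1,0,0,0.3,0,-1,0,0,0.2,0,-1,0,0,0.1,0,-1,0,0,0.05,0,-1,0,0,0,0,-1,0,0,0,0,-1],
)

```text
time_s: 3.38
ee_pos: [0.6061, -0.1397, 0.1226]
orientation: [0.0, 0.994, 0.114, 0.0]
contact_force: [-0.7, -0.2, 6.9]
finger_gap: -0.001
finger_force: 3.8
```

Call:
arm_command(
  targets=[0,0,-0.4,0,-1,0,0,-1,0,-1,0,0,-1,0,-1,0,0,-1,0,-0.5,0,0,-1,0,0,0,0,0,0,1,0,0,0,0,1],
)

```text
time_s: 3.97
ee_pos: [0.6064, -0.1398, 0.234]
orientation: [0.0, 0.994, 0.114, 0.001]
contact_force: [-0.2, -0.5, -0.7]
finger_gap: 0.566
finger_force: 0.0
```

```bash
python3 -c "
from h import *
go(.606,-.1395,.132,13.2)
snap('top','top3');snap('side','side3')
t=cv2.imread('pics/top3.png');s=cv2.imread('pics/side3.png')
cv2.imwrite('pics/z4.png',np.hstack([cv2.resize(t[135:195,280:360],(400,300),interpolation=2),cv2.resize(s[182:242,240:320],(400,300),interpolation=2)]))
"
```

```text
t 3.9667 p [ 0.6064 -0.1398  0.234 ] yaw 13.04 F [-0.2 -0.5 -0.7] gap 0.566
turn -0.03 then shift [-0.01 -0.02  4.08]
```

View pics/z4.png

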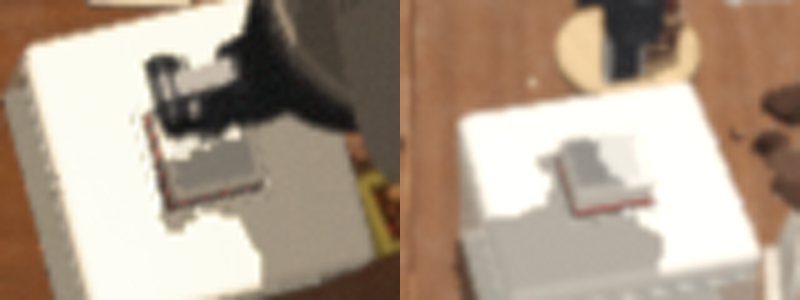

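The button has popped up: the red band shows along its foot in both views. I'll open, descend and grip it.

Call:
arm_command(
  targets=[0,0,0,-0.03,1,0,0,1,0,1,0,0,1,0,1,0,0,1,0,1,0,0,0.8,0,1,0,0,0.44,0,1,0,0,0,0,1,0,0,0,0,-1,0,0,0,0,-1,0,0,0,0,-1,0,0,0,0,-1,0,0,0,0,-1],
)

```text
time_s: 5.07
ee_pos: [0.6064, -0.1397, 0.1271]
orientation: [0.0, 0.993, 0.115, 0.001]
contact_force: [1.7, 1.2, 0.6]
finger_gap: 0.52
finger_force: 66.9
```

```bash
python3 -c "
from h import *
s=sensors.state(); print(s['finger_force'],s['moment'])
go(.606,-.1395,.132,13.2)"
```

```text
66.85815140604973 [ 0.12441018 -0.26793713 -0.00757668]
t 5.0667 p [ 0.6064 -0.1397  0.1271] yaw 13.2 F [1.7 1.2 0.6] gap 0.52
turn -0.0 then shift [-0.02 -0.01 -0.2 ]
```

The button is gripped (gap 0.52, 67 N). I'll lift the lid, turn it to yaw 0, and carry it to the free patch near (0.485, 0.125).

Call:
arm_command(
  targets=[0,0,-0.5,0,-1,0,0,-0.8,0,-1,0,0,-1,0,-1,0,0,-1,0.88,-1,0,0,-0.7,0.88,-1,0,0,0,0.88,-1,-0.3,-0.8,0,0,-1,-0.5,-1,0,0,-1,-0.5,-1,0,0,-1,-0.5,-1,0,0,-1,-0.5,-1,0,0,-1,-0.5,-1,0,0,-1],
)

```text
time_s: 6.07
ee_pos: [0.535, 0.0063, 0.2271]
orientation: [0.0, 1.0, -0.0, 0.0]
contact_force: [0.8, -0.5, -1.9]
finger_gap: 0.518
finger_force: 66.7
```

Call:
arm_command(
  targets=[-0.5,-1,0,0,-1,-0.5,-1,0,0,-1,-0.5,-1,0,0,-1,-0.5,-1,0,0,-1,-0.5,-0.5,0,0,-1,0,-0.3,0,0,-1,0,0,0,0,-1,0,0,0,0,-1],
)

```text
time_s: 6.73
ee_pos: [0.4739, 0.125, 0.2267]
orientation: [0.0, 1.0, 0.0, 0.0]
contact_force: [-0.0, -1.6, -2.2]
finger_gap: 0.52
finger_force: 66.6
```

```bash
python3 -c "
from h import *
snap('top','top4');snap('side','side4')
go(.485,.125,.052,0)
t=cv2.imread('pics/top4.png');s=cv2.imread('pics/side4.png')
cv2.imwrite('pics/z5.png',np.hstack([cv2.resize(t[110:290,60:300],(400,300),interpolation=2),cv2.resize(s[80:290,140:420],(400,300),interpolation=2)]))
"
```

```text
t 6.8333 p [0.474  0.1243 0.2263] yaw -0.09 F [ 0.  -0.3 -2.2] gap 0.518
turn -0.02 then shift [ 0.44 -0.03  6.97]
```

View pics/z5.png

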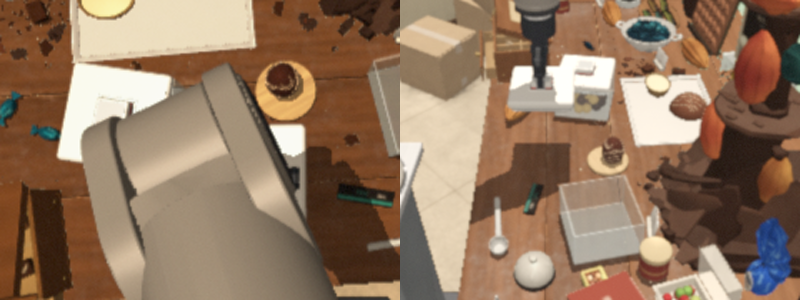

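The lid is held level, and the right canister is open and clearly empty. I'll lower the lid here, which leaves more clearance to the board.

Call:
arm_command(
  targets=[0,0,0.8,0,-1,0,0,1,0,-1,0,0,1,0,-1,0,0,1,0,-1,0,0,1,0,-1,0,0,1,0,-1,0,0,0.7,0,-1,0,0,0.3,0,-1,0,0,0.15,0,-1,0,0,0,0,-1,0,0,0,0,-1],
)

```text
time_s: 7.75
ee_pos: [0.4741, 0.1252, 0.0531]
orientation: [-0.0, 1.0, -0.0, 0.001]
contact_force: [0.0, 0.0, -1.7]
finger_gap: 0.519
finger_force: 66.7
```

Call:
arm_command(
  targets=[0,0,0.06,0,-1,0,0,0,0,-1,0,0,0,0,1,0,0,0,0,1,0,0,0,0,1,0,0,0,0,1,0,0,0,0,1,0,0,-0.3,0,1,0,0,-1,0,1,0,0,-1,0,1,0,0,-1,0,1,0,0,-1,0,1],
)

```text
time_s: 8.75
ee_pos: [0.4731, 0.1253, 0.16]
orientation: [-0.0, 1.0, 0.0, -0.0]
contact_force: [0.3, 0.4, -0.1]
finger_gap: 0.995
finger_force: 0.0
```

```bash
python3 -c "
from h import *
go(.638,.089,.15,0)
"
```

```text
t 8.75 p [0.4731 0.1253 0.16  ] yaw 0.0 F [ 0.3  0.4 -0.1] gap 0.995
turn 0.0 then shift [6.59 1.45 0.4 ]
```

Call:
arm_command(
  targets=[0.6,0.2,0,0,1,1,0.2,0,0,1,1,0.2,0,0,1,1,0.2,0,0,1,1,0.2,0,0,1,1,0.2,0,0,1,0.8,0.2,0,0,1,0.2,0.07,0,0,1,0,0,0,0,1,0,0,0,0,1],
)

```text
time_s: 9.58
ee_pos: [0.6377, 0.0887, 0.1583]
orientation: [-0.0, 1.0, -0.0, -0.0]
contact_force: [0.5, 0.3, -0.7]
finger_gap: 0.997
finger_force: 0.0
```

```bash
python3 -c "
from h import *
go(.638,.0885,.029,0)
snap('top','top5');snap('side','side5')
t=cv2.imread('pics/top5.png');s=cv2.imread('pics/side5.png')
cv2.imwrite('pics/z6.png',np.hstack([cv2.resize(t[120:270,130:330],(400,300),interpolation=2),cv2.resize(s[120:210,230:350],(400,300),interpolation=2)]))
"
```

```text
t 9.5833 p [0.6377 0.0887 0.1583] yaw -0.0 F [ 0.5  0.3 -0.7] gap 0.997
turn -0.0 then shift [0.01 0.01 5.17]
```

View pics/z6.png

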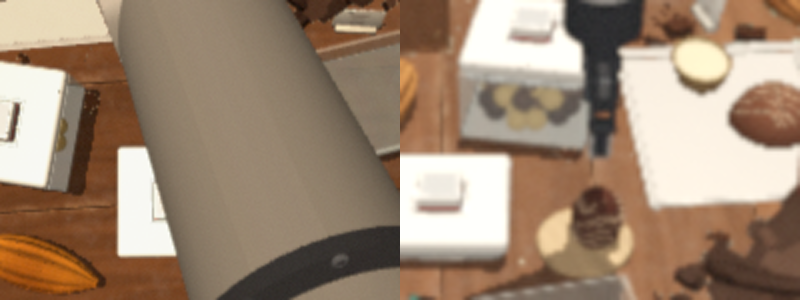

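The fingers at zoom x≈600 line up with the egg at x≈598, and the lid lies flat on the table. I'll descend and grip.

Call:
arm_command(
  targets=[0,0,0.7,0,1,0,0,1,0,1,0,0,1,0,1,0,0,0.9,0,1,0,0,0.7,0,1,0,0,0.5,0,1,0,0,0.37,0,1,0,0,0,0,1],
)

```text
time_s: 10.35
ee_pos: [0.6374, 0.0887, 0.0278]
orientation: [0.0, 1.0, 0.0, -0.001]
contact_force: [-1.5, -0.1, 0.0]
finger_gap: 1.001
finger_force: 0.0
```

Call:
arm_command(
  targets=[0,0,0,0,0.4,0,0,0,0,-1,0,0,0,0,-1,0,0,0,0,-1,0,0,0,0,-1,0,0,0,0,-1],
)

```text
time_s: 10.85
ee_pos: [0.6392, 0.0887, 0.0309]
orientation: [-0.0, 1.0, -0.0, 0.001]
contact_force: [-3.0, -0.6, 12.2]
finger_gap: 0.609
finger_force: 60.5
```

Call:
arm_command(
  targets=[0,0,-0.1,0,-1,0,0,-0.2,0,-1,0,0,-0.3,0,-1,0,0,-0.6,0,-1,0,0,-1,0,-1,0,0,-1,0,-1,0,0,-1,0,-1,0,0,-1,0,-1,0,0,-1,0,-1,0,0,0,0,-1],
)

```text
time_s: 11.68
ee_pos: [0.6406, 0.089, 0.1902]
orientation: [-0.001, 1.0, -0.0, 0.004]
contact_force: [0.4, -0.5, -0.1]
finger_gap: 0.608
finger_force: 62.7
```

```bash
python3 -c "
from h import *
go(.606,-.1395,.2,13.2)
snap('top','top6');snap('side','side6')
t=cv2.imread('pics/top6.png');s=cv2.imread('pics/side6.png')
cv2.imwrite('pics/z7.png',np.hstack([cv2.resize(t[120:270,130:330],(400,300),interpolation=2),cv2.resize(s[120:210,230:350],(400,300),interpolation=2)]))
"
```

```text
t 11.6833 p [0.6406 0.089  0.1902] yaw -0.02 F [ 0.4 -0.5 -0.1] gap 0.608
turn -2.64 then shift [-3.44  8.58 -0.39]
```

View pics/z7.png

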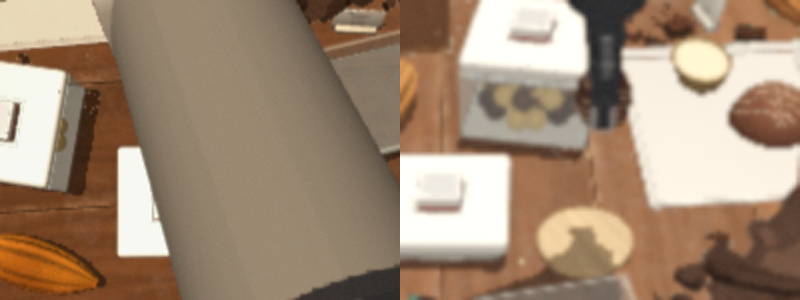

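The egg is held, the board is still at the same spot, and the laid lid is undisturbed. I've used all 10 views, so checks are by numbers from here. Now I'll carry the egg to the canister.

Call:
arm_command(
  targets=[0,0,0,-0.88,-1,0,0,0,-0.88,-1,0,0,0,-0.88,-1,-0.4,0.8,0,0,-1,-0.4,1,0,0,-1,-0.4,1,0,0,-1,-0.4,1,0,0,-1,-0.4,1,0,0,-1,-0.4,1,0,0,-1,-0.4,1,0,0,-1,-0.4,1,0,0,-1,-0.24,0.78,0,0,-1],
)

```text
time_s: 12.78
ee_pos: [0.6022, -0.1424, 0.1831]
orientation: [0.0, 0.993, 0.114, -0.001]
contact_force: [0.1, -0.1, -0.8]
finger_gap: 0.605
finger_force: 62.6
```

Call:
arm_command(
  targets=[0,0,0,0,-1,0,0,0,0,-1],
)

```text
time_s: 12.95
ee_pos: [0.6029, -0.1412, 0.1831]
orientation: [-0.0, 0.994, 0.114, -0.001]
contact_force: [0.5, 1.1, -0.4]
finger_gap: 0.609
finger_force: 62.6
```

```bash
python3 -c "
from h import *
go(.606,-.1395,.031,13.2)"
```

```text
t 12.95 p [ 0.6029 -0.1412  0.1831] yaw 13.06 F [ 0.5  1.1 -0.4] gap 0.609
turn -0.03 then shift [ 0.14 -0.04  6.09]
```

Call:
arm_command(
  targets=[0.12,-0.04,0.7,-0.03,-1,0,0,1,0,-1,0,0,1,0,-1,0,0,1,0,-1,0,0,1,0,-1,0,0,0.7,0,-1,0,0,0.4,0,-1,0,0,0.15,0,-1,0,0,0,0,-1,0,0,0,0,-1],
)

```text
time_s: 13.78
ee_pos: [0.6069, -0.1379, 0.0361]
orientation: [-0.0, 0.993, 0.116, 0.0]
contact_force: [-0.2, -0.4, -0.6]
finger_gap: 0.607
finger_force: 62.7
```

Call:
arm_command(
  targets=[0,0,0.15,0,-1,0,0,0.07,0,-1,0,0,0,0,-1,0,0,0,0,0.3,0,0,0,0,0.4,0,0,0,0,0.6,0,0,0,0,0.7,0,0,0,0,0.7,0,0,-0.2,0,0.7,0,0,-0.5,0,0.7,0,0,-1,0,0.7],
)

```text
time_s: 14.7
ee_pos: [0.605, -0.1382, 0.0714]
orientation: [-0.0, 0.993, 0.116, -0.002]
contact_force: [-0.4, -0.3, 0.6]
finger_gap: 0.849
finger_force: 0.0
```

Call:
arm_command(
  targets=[0,0,-1,0,0.7,0,0,-1,0,0.7,0,0,-1,0,0.7,0,0,-1,0,0.7,0,0,-1,0,0.7,0,0,-1,0,0.7,0,0,0,0,0.7],
)

```text
time_s: 15.28
ee_pos: [0.6084, -0.1389, 0.2289]
orientation: [0.001, 0.993, 0.116, 0.004]
contact_force: [0.1, 0.2, -1.1]
finger_gap: 0.85
finger_force: 0.0
```

Run:
```python
from h import *
go(.4731,.1252,.0515,0)
s=snap('side','side7'); t=snap('top','top7')
# dark egg in canister, seen from the side through the clear wall; compared with before (side6)
for nm,im,(a,b,c,d) in(("side",s,(240,185,325,265)),("sideold",cv2.imread("pics/side6.png"),(240,185,325,265)),("top",t,(280,125,360,205))):
    m=(im[b:d,a:c].max(2)<100).astype(np.uint8); n,l,st,ce=cv2.connectedComponentsWithStats(m)
    for i in range(1,n):
        if st[i,4]>15: print(nm,st[i],ce[i]+[a,b])
print("expect egg mid",proj("side",(.6065,-.139,.035)),proj("top",(.6065,-.139,.035)))
# laid lid in the side view, flange top z=.034
m=(s.min(2)>185).astype(np.uint8); n,l,st,ce=cv2.connectedComponentsWithStats(m)
for i in range(1,n):
    if st[i,4]>250 and 190<ce[i][0]<300: print(st[i],ce[i])
print(proj("side",(.474,.125,.034)))
```

```text
t 15.2833 p [ 0.6084 -0.1389  0.2289] yaw 13.31 F [ 0.1  0.2 -1.1] gap 0.85
turn 2.66 then shift [ -5.41 -10.57   7.1 ]
side [ 43   0  11  15 118] [287.29661017 190.53389831]
side [73  9 12 16 88] [319.79545455 201.80681818]
side [ 2 13 19  3 28] [252.96428571 198.96428571]
side [71 24  5  4 18] [313.  210.5]
side [75 33 10 16 56] [320.92857143 223.41071429]
side [35 42  5  7 22] [277.13636364 230.        ]
side [32 47  8 10 40] [274.775 237.125]
side [12 49  4 14 18] [253.38888889 241.        ]
side [  3  64  18  16 121] [252.78512397 259.65289256]
side [51 74 12  5 29] [296.34482759 261.        ]
side [40 77  8  3 16] [283.375  263.4375]
sideold [73  9 12 16 87] [319.75862069 201.7816092 ]
sideold [ 2 12 19  4 31] [253.19354839 198.90322581]
sideold [23 16 17  6 37] [271.91891892 203.51351351]
sideold [71 24  5  4 17] [313.11764706 210.41176471]
sideold [  0  26  16  38 301] [245.92358804 226.47508306]
sideold [75 33 10 16 57] [320.92982456 223.43859649]
sideold [16 65  5 15 19] [257.78947368 257.47368421]
sideold [51 74 11  5 30] [295.9        261.13333333]
top [  0   0  21  10 117] [287.68376068 127.81196581]
top [  24    0   56   63 2000] [336.5735 153.434 ]
top [ 13  53  67  27 559] [339.79248658 197.25402504]
expect egg mid [279.08489639 235.33875411] [314.41693607 169.83351713]
[248 118  18  23 289] [257.19377163 130.12110727]
[ 220  167   43   27 1048] [241.60400763 180.08206107]
[222 316  21  20 307] [231.76221498 325.67100977]
[240.61245732 178.69465099]
```

The egg shows near (276,234), where it was expected in the canister. The lid is at its expected spot. Now I'll fetch the lid.

Call:
arm_command(
  targets=[0,0,0,0.89,1,-0.5,-0.8,0,0.89,1,-0.5,-1,0,0.88,1,-0.5,-1,0,0,1,-0.5,-1,0,0,1,-0.5,-1,0,0,1,-0.5,-1,0,0,1,-0.5,-1,0,0,1,-0.5,-1,0,0,1,-0.5,-1,0,0,1,-0.5,-1,0,0,1,-0.3,-0.5,0,0,1],
)

```text
time_s: 16.38
ee_pos: [0.4671, 0.1184, 0.2221]
orientation: [-0.0, 1.0, 0.002, -0.0]
contact_force: [0.6, 0.5, -0.6]
finger_gap: 0.999
finger_force: 0.0
```

Call:
arm_command(
  targets=[0,0,0,0,1,0,0,0,0,1],
)

```text
time_s: 16.55
ee_pos: [0.4684, 0.1161, 0.2221]
orientation: [0.0, 1.0, 0.001, -0.0]
contact_force: [0.6, -0.1, 0.5]
finger_gap: 1.002
finger_force: 0.0
```

```bash
python3 -c "
from h import *
go(.4736,.1252,.0515,0)"
```

```text
t 16.55 p [0.4684 0.1161 0.2221] yaw 0.12 F [ 0.6 -0.1  0.5] gap 1.002
turn 0.02 then shift [ 0.21 -0.36  6.83]
```

Call:
arm_command(
  targets=[0.21,-0.36,0,0.02,1,0,0,0.8,0,1,0,0,1,0,1,0,0,1,0,1,0,0,1,0,1,0,0,1,0,1,0,0,1,0,1,0,0,0.7,0,1,0,0,0.25,0,1,0,0,0,0,1],
)

```text
time_s: 17.38
ee_pos: [0.4737, 0.1244, 0.0521]
orientation: [0.0, 1.0, -0.001, -0.001]
contact_force: [-1.6, -0.2, 0.3]
finger_gap: 0.998
finger_force: 0.0
```

```bash
python3 -c "
from h import *
go(.4736,.1252,.0515,0)"
```

```text
t 17.3833 p [0.4737 0.1244 0.0521] yaw -0.1 F [-1.6 -0.2  0.3] gap 0.998
turn -0.02 then shift [-0.   -0.03  0.02]
```

Call:
arm_command(
  targets=[0,0,0.03,0,-1,0,0,0,0,-1,0,0,0,0,-1,0,0,0,0,-1,0,0,0,0,-1,0,0,0,0,-1],
)

```text
time_s: 17.88
ee_pos: [0.4747, 0.125, 0.0534]
orientation: [-0.0, 1.0, -0.001, 0.001]
contact_force: [2.4, 0.1, 1.6]
finger_gap: 0.52
finger_force: 66.6
```

```bash
python3 -c "
from h import *
print(sensors.state()['finger_force']);go(.4736,.1252,.227,0)"
```

```text
66.55351907014847
t 17.8833 p [0.4747 0.125  0.0534] yaw -0.07 F [2.4 0.1 1.6] gap 0.52
turn -0.01 then shift [-0.04 -0.01 -6.94]
```

Call:
arm_command(
  targets=[0,0,-0.5,0,-1,0,0,-1,0,-1,0,0,-1,0,-1,0,0,-1,0,-1,0,0,-1,0,-1,0,0,-1,0,-1,0,0,-1,0,-1,0,0,-0.5,0,-1,0.5,0.5,0,0,-1,0.5,1,0,0,-1,0.5,1,0,0,-1,0.5,1,0,0,-1],
)

```text
time_s: 18.88
ee_pos: [0.5241, 0.0364, 0.2279]
orientation: [0.0, 1.0, -0.0, -0.0]
contact_force: [0.7, 0.0, -3.1]
finger_gap: 0.521
finger_force: 66.3
```

Call:
arm_command(
  targets=[0.5,1,0,0,-1,0.5,1,0,0,-1,0.5,1,0,0,-1,0.5,1,0,0,-1,0.5,1,0,0,-1,0.5,1,0,0,-1,0.3,0.8,0,-0.88,-1,0,0,0,-0.88,-1,0,0,0,-0.88,-1,0,0,0,0,-1,0,0,0,0,-1],
)

```text
time_s: 19.8
ee_pos: [0.606, -0.1327, 0.2276]
orientation: [-0.0, 0.994, 0.113, -0.0]
contact_force: [-0.6, 0.1, -2.4]
finger_gap: 0.519
finger_force: 66.3
```

```bash
python3 -c "
from h import *
go(.6064,-.1397,.155,13.2)"
```

```text
t 19.8 p [ 0.606  -0.1327  0.2276] yaw 13.0 F [-0.6  0.1 -2.4] gap 0.519
turn -0.04 then shift [-0.05  0.28  2.9 ]
```

Call:
arm_command(
  targets=[-0.05,0.28,0.3,-0.04,-1,0,0,0.9,0,-1,0,0,0.9,0,-1,0,0,0.6,0,-1,0,0,0.2,0,-1,0,0,0,0,-1,0,0,0,0,-1],
)

```text
time_s: 20.38
ee_pos: [0.6069, -0.1399, 0.1557]
orientation: [0.0, 0.993, 0.116, 0.0]
contact_force: [0.9, -0.5, -1.3]
finger_gap: 0.522
finger_force: 66.3
```

```bash
python3 -c "
from h import *
for i in range(4): go(.6064,-.1397,.128,13.2); t=snap('side','side8')"
```

```text
t 20.3833 p [ 0.6069 -0.1399  0.1557] yaw 13.31 F [ 0.9 -0.5 -1.3] gap 0.522
turn 0.02 then shift [-0.02 -0.01  1.11]
t 20.4333 p [ 0.6072 -0.1399  0.1562] yaw 13.32 F [ 0.  -0.6 -2. ] gap 0.524
turn 0.02 then shift [-0.03 -0.02  1.13]
t 20.4833 p [ 0.6073 -0.1399  0.1565] yaw 13.32 F [-0.   0.5 -2. ] gap 0.519
turn 0.02 then shift [-0.03 -0.02  1.14]
t 20.5333 p [ 0.6073 -0.1399  0.1565] yaw 13.32 F [ 0.2 -0.4 -2.2] gap 0.517
turn 0.02 then shift [-0.03 -0.02  1.14]
```

Call:
arm_command(
  targets=[-0.03,-0.02,0.3,0.02,-1,0,0,0.3,0,-1,0,0,0.2,0,-1,0,0,0.2,0,-1,0,0,0,0,-1,0,0,0,0,-1],
)

```text
time_s: 21.08
ee_pos: [0.6057, -0.1395, 0.13]
orientation: [-0.0, 0.993, 0.115, -0.0]
contact_force: [-1.0, -0.2, 1.1]
finger_gap: 0.518
finger_force: 66.7
```

Call:
arm_command(
  targets=[0,0,0.05,0,-1,0,0,0.05,0,-1,0,0,0,0,-1],
)

```text
time_s: 21.33
ee_pos: [0.606, -0.1395, 0.1279]
orientation: [0.0, 0.993, 0.115, 0.0]
contact_force: [-0.6, 0.3, 1.1]
finger_gap: 0.52
finger_force: 66.7
```

The lid has seated: the force turned positive at z≈0.128. I'll release, rise and close the fingers.

Call:
arm_command(
  targets=[0,0,0,0,1,0,0,0,0,1,0,0,0,0,1,0,0,0,0,1,0,0,-0.3,0,1,0,0,-1,0,1,0,0,-1,0,1,0,0,-1,0,-1,0,0,-1,0,-1,0,0,0,0,-1,0,0,0,0,-1,0,0,0,0,-1],
)

```text
time_s: 22.33
ee_pos: [0.6057, -0.1395, 0.2354]
orientation: [0.0, 0.993, 0.115, 0.0]
contact_force: [-0.0, 0.7, 0.1]
finger_gap: 0.301
finger_force: 0.0
```

Run:
```python
from h import *
go(.606,-.1396,.123,13.2)
s=snap('side','side9'); o=cv2.imread('pics/side3.png')
for nm,im in(("popped0",o),("now",s),("latched0",cv2.imread('pics/side0.png'))):
    g=im[205:230,265:300].astype(int); m=((g[:,:,2]-g[:,:,1]>35)).astype(np.uint8); ys,xs=np.nonzero(m)
    print(nm,"red px",m.sum(),xs.mean()+265 if len(xs) else 0,ys.mean()+205 if len(ys) else 0)
    w=(im.min(2)>185).astype(np.uint8); n,l,st,ce=cv2.connectedComponentsWithStats(w); 
    print([ (st[i],ce[i].round(1)) for i in range(1,n) if st[i,4]>600 and 250<ce[i][0]<300 and 190<ce[i][1]<250])
```

```text
t 22.3333 p [ 0.6057 -0.1395  0.2354] yaw 13.24 F [-0.   0.7  0.1] gap 0.301
turn 0.01 then shift [0.01 0.01 4.5 ]
popped0 red px 14 281.85714285714283 222.92857142857142
[(array([ 252,  198,   60,   39, 1195], dtype=int32), array([283.9, 215.2]))]
now red px 15 280.3333333333333 223.53333333333333
[(array([ 252,  199,   60,   39, 1197], dtype=int32), array([283.7, 215.7]))]
latched0 red px 0 0 0
[(array([ 252,  198,   60,   44, 1883], dtype=int32), array([280.5, 219.8]))]
```

The lid is seated within a pixel of its original place, and the red band shows the button is up. I'll press once.

Call:
arm_command(
  targets=[0,0,0.7,0,-1,0,0,1,0,-1,0,0,1,0,-1,0,0,0.7,0,-1,0,0,0.4,0,-1,0,0,0.3,0,-1,0,0,0.2,0,-1,0,0,0.15,0,-1,0,0,0.07,0,-1,0,0,0,0,-1,0,0,0,0,-1],
)

```text
time_s: 23.3
ee_pos: [0.6062, -0.1395, 0.123]
orientation: [0.0, 0.993, 0.115, 0.0]
contact_force: [-2.2, 0.2, 3.3]
finger_gap: -0.003
finger_force: 1.4
```

Call:
arm_command(
  targets=[0,0,0.06,0,-1,0,0,0.02,0,-1,0,0,0,0,-1,0,0,0,0,-1],
)

```text
time_s: 23.63
ee_pos: [0.6065, -0.1396, 0.122]
orientation: [0.0, 0.993, 0.115, 0.001]
contact_force: [-8.0, 2.2, 19.8]
finger_gap: 0.001
finger_force: 9.8
```

Clearly at the stop (20 N). I'll rise and look.

Call:
arm_command(
  targets=[0,0,-0.3,0,-1,0,0,-0.8,0,-1,0,0,-1,0,-1,0,0,-1,0,-1,0,0,-1,0,-1,0,0,-0.5,0,-1,0,0,0,0,-1],
)

```text
time_s: 24.22
ee_pos: [0.6073, -0.1397, 0.2388]
orientation: [0.001, 0.993, 0.115, 0.003]
contact_force: [0.5, -0.6, -0.3]
finger_gap: 0.002
finger_force: 0.0
```

Run:
```python
from h import *
go(.571,.3285,.235,-8.9)
s=snap('side','side10')
for nm,im in(("popped",cv2.imread('pics/side9.png')),("now",s)):
    g=im[205:230,265:300].astype(int); m=(g[:,:,2]-g[:,:,1]>35); print(nm,"red px",m.sum())
    w=(im.min(2)>185).astype(np.uint8); n,l,st,ce=cv2.connectedComponentsWithStats(w); 
    print([ (st[i],ce[i].round(1)) for i in range(1,n) if st[i,4]>600 and 250<ce[i][0]<300 and 190<ce[i][1]<250])
```

```text
t 24.2167 p [ 0.6073 -0.1397  0.2388] yaw 13.23 F [ 0.5 -0.6 -0.3] gap 0.002
turn 4.43 then shift [ -4.33 -18.28   0.15]
popped red px 15
[(array([ 252,  199,   60,   39, 1197], dtype=int32), array([283.7, 215.7]))]
now red px 0
[(array([ 252,  199,   60,   39, 1278], dtype=int32), array([283.4, 215.8]))]
```

The red band is gone, so the right button is latched. On to the truffle canister.

Call:
arm_command(
  targets=[0,0,0,0.9,-1,0,0,0,0.9,-1,0,0,0,0.9,-1,0,0,0,0.9,-1,0,0,0,0.83,-1,-0.24,-1,0,0,-1,-0.24,-1,0,0,-1,-0.24,-1,0,0,-1,-0.24,-1,0,0,-1,-0.24,-1,0,0,-1,-0.24,-1,0,0,-1,-0.24,-1,0,0,-1],
)

```text
time_s: 25.27
ee_pos: [0.5907, 0.041, 0.234]
orientation: [0.0, 0.997, -0.078, -0.001]
contact_force: [-0.0, 0.2, 0.1]
finger_gap: -0.003
finger_force: 0.0
```

Call:
arm_command(
  targets=[-0.24,-1,0,0,-1,-0.24,-1,0,0,-1,-0.24,-1,0,0,-1,-0.24,-1,0,0,-1,-0.24,-1,0,0,-1,-0.24,-1,0,0,-1,-0.24,-1,0,0,-1,-0.24,-1,0,0,-1,-0.24,-1,0,0,-1,-0.24,-1,0,0,-1,0,0,0,0,-1,0,0,0,0,-1],
)

```text
time_s: 26.27
ee_pos: [0.5699, 0.2976, 0.2338]
orientation: [0.0, 0.997, -0.076, -0.001]
contact_force: [0.6, -0.7, -0.6]
finger_gap: -0.002
finger_force: 0.0
```

```bash
python3 -c "
from h import *
go(.571,.3285,.16,-8.9)"
```

```text
t 26.2667 p [0.5699 0.2976 0.2338] yaw -8.75 F [ 0.6 -0.7 -0.6] gap -0.002
turn 0.03 then shift [-0.15 -1.23  2.95]
```

Call:
arm_command(
  targets=[-0.08,-0.63,0,0.03,-1,-0.07,-0.6,0.5,0,-1,0,0,1,0,-1,0,0,1,0,-1,0,0,0.6,0,-1,0,0,0.3,0,-1,0,0,0,0,-1,0,0,0,0,-1],
)

```text
time_s: 26.93
ee_pos: [0.5721, 0.327, 0.1502]
orientation: [0.0, 0.997, -0.079, -0.0]
contact_force: [0.2, -0.1, 1.2]
finger_gap: -0.001
finger_force: 0.0
```

```bash
python3 -c "
from h import *
go(.571,.3285,.123,-8.9)"
```

```text
t 26.9333 p [0.5721 0.327  0.1502] yaw -9.08 F [ 0.2 -0.1  1.2] gap -0.001
turn -0.04 then shift [-0.05 -0.05  1.09]
```

Call:
arm_command(
  targets=[-0.03,-0.04,0.3,0,-1,0,0,0.3,0,-1,0,0,0.2,0,-1,0,0,0.15,0,-1,0,0,0.1,0,-1,0,0,0.05,0,-1,0,0,0.05,0,-1,0,0,0,0,-1,0,0,0,0,-1],
)

```text
time_s: 27.68
ee_pos: [0.5717, 0.3284, 0.1225]
orientation: [-0.0, 0.997, -0.079, 0.0]
contact_force: [-0.8, -1.2, 10.2]
finger_gap: 0.001
finger_force: 5.5
```

Call:
arm_command(
  targets=[0,0,-0.3,0,-1,0,0,-0.8,0,-1,0,0,-1,0,-1,0,0,-1,0,-1,0,0,-1,0,-1,0,0,-0.8,0,-1,0,0,0,0,-1],
)

```text
time_s: 28.27
ee_pos: [0.5724, 0.3291, 0.2488]
orientation: [-0.002, 0.997, -0.079, 0.002]
contact_force: [0.6, -0.4, 0.4]
finger_gap: 0.001
finger_force: 0.0
```

Run:
```python
from h import *
s=snap('side','side11'); print(sensors.state()["ee_pos"])
for nm,im in(("before",cv2.imread('pics/side0.png')),("b10",cv2.imread('pics/side10.png')),("now",s)):
    g=im[118:140,250:290].astype(int); r=g[:,:,2]-g[:,:,1]; m=r[:,8:34][:14]>20
    print(nm,"red px",m.sum(),r[:14,8:34].max())
    w=(im.min(2)>185).astype(np.uint8); n,l,st,ce=cv2.connectedComponentsWithStats(w); 
    print([ (st[i],ce[i].round(1)) for i in range(1,n) if st[i,4]>250 and 240<ce[i][0]<300 and 110<ce[i][1]<250])
    print(im[118:138:1,268].min(1))
```

```text
[0.57193207 0.32866276 0.24659958]
before red px 39 45
[(array([248, 118,  42,  25, 780], dtype=int32), array([269.5, 130.1])), (array([ 252,  198,   60,   44, 1883], dtype=int32), array([280.5, 219.8]))]
[122 195 239 246 235 226 224 224 225 229 219 183 155 124 165 229 247 249
 250 249]
b10 red px 0 19
[(array([248, 118,  20,  23, 296], dtype=int32), array([257.4, 130.6])), (array([ 252,  199,   60,   39, 1278], dtype=int32), array([283.4, 215.8]))]
[ 98  96  96  98  96  95  98  96  98  96  98 101 102 100  91  77  58  54
  75 114]
now red px 29 46
[(array([248, 118,  42,  25, 592], dtype=int32), array([271.2, 128.2])), (array([ 252,  199,   60,   44, 1886], dtype=int32), array([280.3, 220.3]))]
[122 195 240 250 250 250 245 221 169 141 139 142 156 164 154 162 163 161
 160 160]
```

The arm's shadow confuses this check, so I'll move away and look again.

Call:
arm_command(
  targets=[-0.3,0.8,0,0,-1,-0.3,1,0,0,-1,-0.3,1,0,0,-1,-0.3,1,0,0,-1,-0.3,1,0,0,-1,-0.3,1,0,0,-1,-0.3,1,0,0,-1,-0.3,1,0,0,-1,-0.3,1,0,0,-1,-0.3,1,0,0,-1,0,0,0,0,-1],
)

```text
time_s: 29.23
ee_pos: [0.4564, 0.0936, 0.2433]
orientation: [0.001, 0.997, -0.081, -0.001]
contact_force: [1.7, -0.3, 0.7]
finger_gap: -0.002
finger_force: 0.0
```

Run:
```python
from h import *
s=snap('side','side12'); t=snap('top','top12'); print(sensors.state()["ee_pos"])
s0=cv2.imread('pics/side0.png')
for k,(y,x) in {"L":((120,134),(260,282)),"R":((208,228),(270,296))}.items():
    for nm,im in(("start",s0),("now",s)):
        g=im[y[0]:y[1],x[0]:x[1]].astype(int); r=g[:,:,2]-g[:,:,1]; ys,xs=np.nonzero(r>25); print(k,nm,"red",len(ys),"rows",ys+y[0])
for nm,im in(("start",s0),("now",s)):
    w=(im.min(2)>185).astype(np.uint8); n,l,st,ce=cv2.connectedComponentsWithStats(w); 
    print(nm,[ (st[i],ce[i].round(1)) for i in range(1,n) if st[i,4]>250 and 240<ce[i][0]<300 and 110<ce[i][1]<250])
    print(im[118:138,268].min(1))
t0=cv2.imread('pics/top0.png')
for nm,im in(("start",t0),("now",t)):
    g=im[165:195,115:142].astype(int); r=g[:,:,2]-g[:,:,1]; print(nm,"top red L",(r>25).sum(), "dark",(g.max(2)<130).sum())
```

```text
[0.45818321 0.09722886 0.24377576]
L start red 15 rows [131 131 131 131 131 131 131 131 131 131 131 132 132 132 132]
L now red 0 rows []
R start red 0 rows []
R now red 0 rows []
start [(array([248, 118,  42,  25, 780], dtype=int32), array([269.5, 130.1])), (array([ 252,  198,   60,   44, 1883], dtype=int32), array([280.5, 219.8]))]
[122 195 239 246 235 226 224 224 225 229 219 183 155 124 165 229 247 249
 250 249]
now [(array([248, 118,  42,  25, 823], dtype=int32), array([269.4, 130.2])), (array([ 252,  199,   60,   44, 1884], dtype=int32), array([280.3, 220.4]))]
[124 194 240 249 249 249 245 233 225 224 224 225 228 223 211 234 247 250
 250 249]
start top red L 21 dark 44
now top red L 0 dark 10
```

Both buttons are latched, with no red band in either view, and both lids sit where they did at the start. I'll hand it in.

```bash
python3 -c "
from workcell import workorder
print(workorder.finish_job())"
```

```text
the job is handed in; nothing more can be done
None
```

The egg is in the formerly empty canister, both lids are back on squarely with their buttons latched down, and the job was handed in at about 29 s; the hand-in call returned no verdict.

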